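Right the fallen kit jar against the storage case

ROBOT

A 6-joint arm with a two-finger parallel gripper is mounted at the origin on the work surface. World frame = base frame: x ahead of the robot, y to its left, z up, the work surface at z = 0. Lengths are in mm, angles in degrees, forces in N, time in s.
With the tool pointing down it reaches from about 350 to 850 mm from the base axis. Payload 8.1 kg.
Tool frame: the origin (TCP) lies where the fingers leave the gripper's body, on its centre line; the fingertips stand 73 mm ahead of it and the grasp point (between the pads) lies 54 mm ahead of it; z points along the fingers, y is the line along which they close (so a half turn about z gives the same grasp; the last joint's range is limited). The gripper opens to 85 mm and grips with 20 to 120 N. Pads are 22 mm wide; open, the fingers measure 114 mm over their backs; the gripper's body (76 mm by 85 mm) begins 54 mm behind the grasp point. The pads swing forward as they close: fully open they stand 13 mm farther back than shut.
Start: joints at [60.023, 7.471, 85.268, -0, 87.261, -4.893], TCP at [254.349, 543.427, 303.892] pointing down, gripper open.
Joint ranges: [-169.43, 169.43], [-51.17, 129.36], [1.28, 143.12], [-76.62, 256.62], [0, 156.53], [-152.29, 152.29]. Speed limits (degrees/s): [136.94, 136.94, 159.86, 180, 180, 180].

INTERFACE

Orientations are given as [roll, pitch, yaw] about the fixed x, y, z axes, in that order (R = Rz(yaw) Ry(pitch) Rx(roll)).
In Python, from bench import sense, optics, r gives the robot as it stands.
- The arm moves only by the tool servo_tool, never from a script. Its argument "plan" is a list that holds one entry, the list of rows, each a list of 5 numbers: the shift along the world's x, y, z in m, then the turn about the world's z in degrees, then the finger opening in m, from 0 to 0.0854. A call has 1 to 10 rows; each row shifts and turns the commanded pose from where the row before left it; what a row does not reach is not made up. A row lasts 1/10 s, in which the tool goes at most 50 mm and 8.59 degrees, less where a joint would pass 70% of its speed; a pose out of reach is approached as far as the arm can. A call is refused whole if a number of a shift passes 0.05 or a number of a turn 8.59, either way. A call with a gripper value outside its range is refused whole. The fingers move at their own pace and stop on an object; "force" is the grip in N (left out, the last holds). Time passes only in rows, so rows that do not move let the fingers close. It gives the time, the measured TCP pose, the force, the opening and the grip force at its end, in the units of the state.
- sense(): the state, without advancing time (a new reading comes with each control period).
- optics.snapshot(name): name is "side" or "top" or "wrist"; returns a dict with "frame" (480x640x3 uint8, blue, green, red), "fx", "fy", "cx", "cy" (pixels), "cam_to_world" (4x4, takes a point from camera to world coordinates). Camera axes: x right, y down, z forward; pixel columns grow to the right and rows downward; lengths in mm; the calibration is good to about 2 mm. A picture is of the moment at which its call begins. There is no depth.
- r.hand_in(): hands the job in; it is judged then, once.
The state is a dict: "time": time; "joint_pos": joint angles; "qd": joint speeds; "joint_efforts": joint torques, N m; "tool_pos": TCP position; "tcp_rot": TCP orientation; "ft_force": force on the tool from outside, world axes, zero at the start; "wrist_torque": the same for the moment, N m; "finger_gap": finger opening in mm; "grip_force": force on a finger pad.
Only numpy, scipy, OpenCV 4.12 (cv2) and the standard library are available. Lean on these libraries where they do the work, as an engineer would, in place of code of your own. Each camera call takes 0.05 s, during which the arm holds its last target. There are 200 camera calls.

TASK

The big square jar has fallen over in front of the storage case. Slide it along the bench until its foot is braced against the side of the case, then, pressing on its lid end, tip it up until it stands upright on its foot, squarely and flush against the case. Be gentle: never press on it or jam it against the case with more than about 25 N, and leave the other things on the bench alone.

Things in the scene. Friction and masses are not known exactly. Their poses are not given: they have to be found in the camera images.
- jar_mid (a point): Centre of the fallen jar: square canister, white body and fixed flush black lid (26 mm thick), 92 x 92 mm, 150 mm long, about 0.4 kg (up to a third more or less), weight near the middle. Point is 75 mm from foot and lid face, 46 mm from each side. z axis: foot to lid; x, y square to its sides. Too wide to grasp. Starts flat on a side, foot 40 to 85 mm short of the case, up to 13 degrees askew.
- jar_lid (a point): Middle of the jar's flat lid face (axes as jar_mid), at first pointing away from the case. Plastic, friction ordinary and varying: fingertips pressing 8 to 15 N on the lid face near its upper edge hold well enough to lift the lid end while the foot is braced on the case. The foot then slides out as its upper edge slides down the wall. Beyond about 60 degrees the jar drops onto its foot by itself.
- case_side (a point): Storage case: heavy, fixed, grey with white lid, 320 mm long, 180 wide, 135 high (handle on top to 162). Point: on the bench, middle of the bottom edge of the flat upright long side that faces the fallen jar and is the wall; it is glossy and slick. x axis: along that side, which runs 160 mm each way; y: horizontal, into the case, square to the side; z up.
- meter: Bystander: multimeter lying flat, blue body with black dial, 85 x 150 x 48 mm; origin at the centre of its underside, z up.
- pot: Bystander: small round white pot with black lid, 52 mm across, 75 mm high, standing; origin at the centre of its underside, z up.
- model: Bystander: standing construction-kit model, blue foot 80 x 50 mm, red upright with grey wheel, 113 mm high; origin at the centre of its underside, z up.
Not all that is in view belongs to the job. Leave any brown or pink look-alike of the part that bears jar_mid alone.

How it is judged (in metres and radians):
On the way:
1. the jar, still lying, is braced with its foot against the side of the case (contact force between jar and case above 0.5 N and angle between jar_mid's own z axis and vertical above 1.2 rad and y of jar_mid in the frame of case_side below -0.06 m), for 0.1 s.
At the end, for the whole second after the job is handed in: The jar stands on its foot on the bench, lid up, upright within 0.06 rad, at rest; a side face is flush against the case's long side (centre at most 9 mm too far out, faces parallel within 0.12 rad), within 130 mm of the middle of that side (angle between jar_mid's own z axis and vertical below 0.06 rad and height (world z) of jar_mid between 0.068 and 0.082 m and y of jar_mid in the frame of case_side between -0.055 and -0.04 m and x of jar_mid in the frame of case_side between -0.13 and 0.13 m and (angle between the x axis of jar_mid and the x axis of case_side, either way round below 0.12 rad or angle between the x axis of jar_mid and the y axis of case_side, either way round below 0.12 rad) and linear speed of jar below 0.02 m/s and angular speed of jar below 0.1 rad/s); the robot touches nothing.
It fails at once if the robot presses on the jar with more than 25 N (contact force between jar and the fingers above 25 N or contact force between jar and the arm above 25 N).
It fails at once if the jar is jammed against the case with more than 25 N while it lies or is being tipped (contact force between jar and case above 25 N and angle between jar_mid's own z axis and vertical above 0.6 rad).
It fails at once if a bystander is moved by more than 15 mm (distance of any of meter, pot, model from where it was at the start of the episode above 0.015 m).
It also fails if it takes over 72 s, if anything falls off the work surface, if the arm or the gripper's body presses on something with over 40 N, if the wrist force passes 120 N, or if a joint passes its speed limit or range.

## Working session

There is one attempt and no reset: what is moved stays moved. The work goes in short steps, Python scripts to look and compute and a tool call to move; the robot and the scene stay as the last step left them, time stands still between calls to the robot, and variables do not carry over. Pictures are saved under pics/ and viewed, at most 10 in all, crops included, and the job is handed in when it is done.

Besides the shell and the picture viewer there is one more tool, called after "Emit:" as name(argument=value, ...), one argument or row to a line, values as JSON. servo_tool: Moves the arm, as the interface text tells. Its arguments: {"type":"object","properties":{"plan":{"type":"array"},"force":{"type":"number"}},"required":["plan"]}

```bash
ls; mkdir -p pics
python3 - <<'E'
from bench import sense, optics, r
import cv2,numpy as np
s=sense();print(s)
for n in("top","side"):
    d=optics.snapshot(n);cv2.imwrite(f"pics/{n}0.png",d["frame"]);print(n,d["fx"],d["cx"],d["cy"],np.round(d["cam_to_world"],3).tolist())
E
```

```text
pics
{'time': 0.0, 'joint_pos': array([ 6.00208239e+01,  7.51636620e+00,  8.53271642e+01, -7.05997722e-04,
        8.72609261e+01, -4.89328347e+00]), 'qd': array([ 0.01637854, -0.03347711,  0.06409643, -0.06061036,  0.04409722,
       -0.04771249]), 'joint_efforts': array([ 1.42735091e-03, -5.69388664e+01, -5.00561357e+01,  1.48364311e-04,
        1.41352729e-02, -3.65545111e-05]), 'tool_pos': array([254.17113706, 543.06437618, 302.85145545]), 'tcp_rot': array([-1.79895864e+02, -8.20759458e-03,  1.54914134e+02]), 'ft_force': array([ 0.93289556, -0.28289277, -0.70473085]), 'wrist_torque': array([-0.01679344,  0.00180565, -0.0228049 ]), 'grip_force': 0.0, 'finger_gap': 85.32245865076185}
top 500.0954606138882 315.25164373828494 228.5768470763451 [[0.027, -0.989, 0.144, 420.092], [-0.999, -0.024, 0.025, -35.317], [-0.021, -0.145, -0.989, 1022.612], [0.0, 0.0, 0.0, 1.0]]
side 513.1563837271227 316.18482814067045 237.82590856191803 [[0.998, -0.053, 0.037, 508.157], [-0.063, -0.705, 0.706, -915.222], [-0.011, -0.707, -0.707, 960.159], [0.0, 0.0, 0.0, 1.0]]
```

View pics/top0.png

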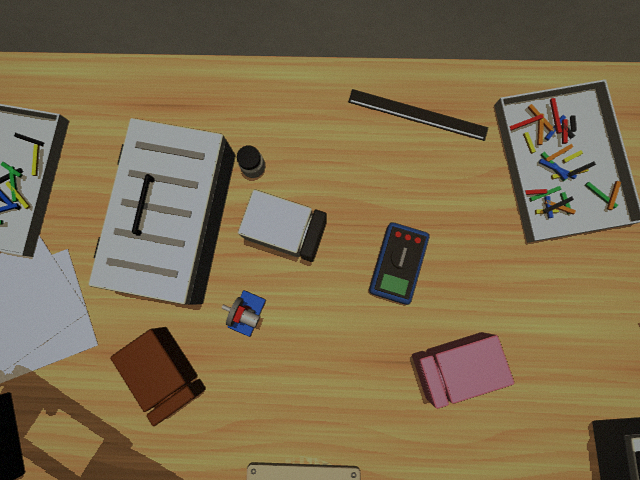

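View pics/side0.png

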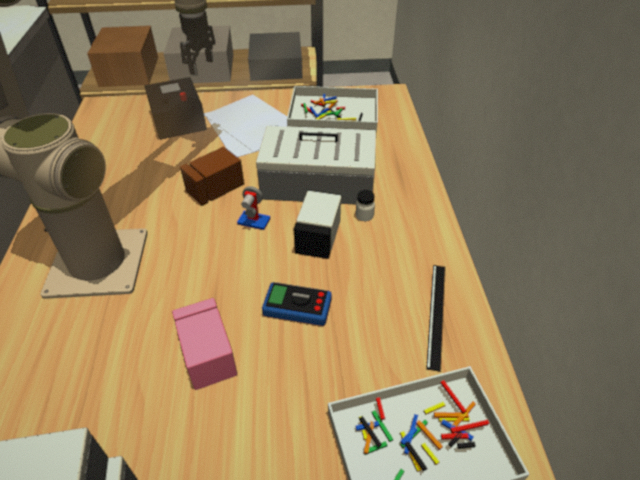

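The target is the white jar with a black lid: top view (283,225), side view (318,225), lid pointing to -y. The brown (158,375) and pink (463,370) boxes are look-alikes to leave alone. The case is at (160,210) and the pot at (250,162). The model is at (245,315) and the meter at (400,262). I'll measure from these, and make one crop to confirm.

```bash
cat > h.py <<'E'
import numpy as np,cv2
from bench import sense,optics,r
def cast(d,p,z):
    M=d["cam_to_world"];v=M[:3,:3]@np.array([(p[0]-d["cx"])/d["fx"],(p[1]-d["cy"])/d["fy"],1]);o=M[:3,3]
    return (o+v*(z-o[2])/v[2])[:2]
def white(d,seed):
    f=cv2.cvtColor(d["frame"],cv2.COLOR_BGR2HSV);m=((f[...,1]<70)&(f[...,2]>120)).astype(np.uint8)*255
    n,l,st,c=cv2.connectedComponentsWithStats(cv2.morphologyEx(m,cv2.MORPH_OPEN,np.ones((3,3))))
    b=(l==l[seed[1],seed[0]]).astype(np.uint8)
    return max(cv2.findContours(b,0,cv2.CHAIN_APPROX_NONE)[0],key=cv2.contourArea)
def rect(d,seed,z):
    c=cv2.convexHull(white(d,seed))[:,0]
    w=np.array([cast(d,p,z) for p in c],np.float32)
    return w,cv2.minAreaRect(w)
E
python3 - <<'E'
from h import *
d=optics.snapshot("top");s=optics.snapshot("side")
for nm,sd,z in(("jar",(275,220),92),("case",(170,170),135)):
    w,q=rect(d,sd,z);print(nm,"top",np.round(q[0]),np.round(q[1]),round(q[2],1),np.round(cv2.boxPoints(q)).tolist())
for nm,sd,z in(("jar",(322,205),92),("case",(280,150),135)):
    w,q=rect(s,sd,z);print(nm,"side",np.round(q[0]),np.round(q[1]),round(q[2],1),np.round(cv2.boxPoints(q)).tolist())
for n,p,z in(("pot",(250,160),75),("model",(247,315),30)):print(n,cast(d,p,z))
a=cv2.resize(d["frame"][110:330,80:340],None,fx=2,fy=2);b=cv2.resize(s["frame"][110:270,230:400],None,fx=2.75,fy=2.75)[:440,:270+0]
b=cv2.resize(s["frame"][110:330,235:370],None,fx=2,fy=2)
cv2.imwrite("pics/c1.png",np.hstack([a,b]))
E
```

```text
jar top [570.  66.] [118.  90.] 73.0 [[509.0, 22.0], [595.0, -4.0], [630.0, 109.0], [544.0, 135.0]]
case top [580. 277.] [178. 317.] 80.8 [[410.0, 214.0], [723.0, 164.0], [751.0, 339.0], [438.0, 390.0]]
jar side [567.  59.] [123.  93.] 73.3 [[505.0, 14.0], [594.0, -13.0], [630.0, 105.0], [541.0, 132.0]]
case side [492. 325.] [294. 564.] 57.6 [[175.0, 352.0], [652.0, 50.0], [809.0, 298.0], [333.0, 600.0]]
pot [691.21592954 119.99492956]
model [390.4652804  118.71186466]
```

View pics/c1.png

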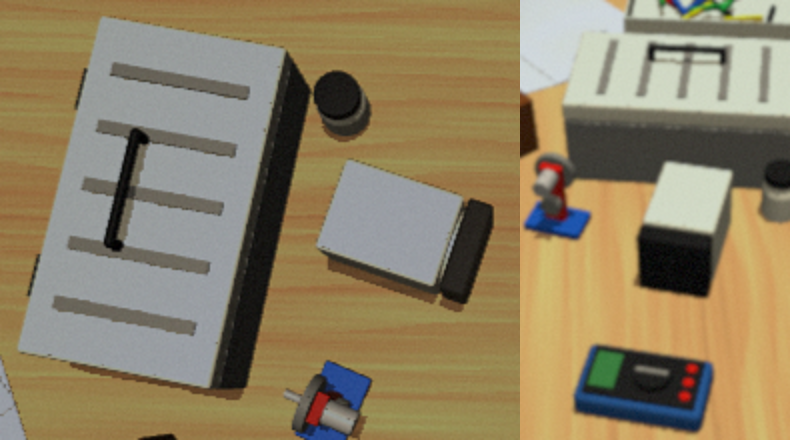

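The crop confirms it: the white jar with the black lid at crop (405,225), foot towards the case, pot at (340,100) clear of its path. In world terms, the foot gap is about 64 mm and the jar is skewed 7.8° from the wall normal. The target tool yaw is 73° for the lid face and 80.8° for the wall.

Emit:
servo_tool(
  plan=[
    [[0.017, -0.039, 0, -5.1, 0.05], [0.017, -0.039, 0, -5.1, 0.05], [0.017, -0.039, 0, -5.1, 0.05], [0.017, -0.039, 0, -5.1, 0.05], [0.017, -0.039, 0, -5.1, 0.05], [0.017, -0.039, 0, -5.1, 0.05], [0.017, -0.039, 0, -5.1, 0.05], [0.017, -0.039, 0, -5.1, 0.05], [0.017, -0.039, 0, -5.1, 0.05], [0.017, -0.039, 0, -5.1, 0.05]],
  ],
)

```text
time: 1.2
tool_pos: [424.6, 151.8, 303.9]
tcp_rot: [180.0, -0.0, 103.7]
ft_force: [0.6, 1.1, -0.8]
finger_gap: 50.2
grip_force: 0.0
```

Emit:
servo_tool(
  plan=[
    [[0.017, -0.039, 0, -5.1, 0.05], [0.017, -0.039, 0, -5.1, 0.05], [0.017, -0.039, 0, -5.1, 0.05], [0.017, -0.039, 0, -5.1, 0.05], [0.017, -0.039, 0, -5.1, 0.05], [0.017, -0.039, 0, -5.1, 0.05], [0, 0, 0, 0, 0.05], [0, 0, 0, 0, 0.05], [0, 0, 0, 0, 0.05]],
  ],
)

```text
time: 2.1
tool_pos: [526.1, -79.9, 303.7]
tcp_rot: [-180.0, -0.0, 73.4]
ft_force: [-0.0, 0.0, -0.3]
finger_gap: 49.9
grip_force: 0.0
```

Emit:
servo_tool(
  plan=[
    [[0, 0, -0.036, 0, 0.05], [0, 0, -0.036, 0, 0.05], [0, 0, -0.036, 0, 0.05], [0, 0, -0.036, 0, 0.05], [0, 0, -0.036, 0, 0.05], [0.003, 0.009, 0, 0, 0.05], [0.003, 0.009, 0, 0, 0.05], [0.002, 0.007, 0, 0, 0.05], [0.001, 0.004, 0, 0, 0.05], [0, 0, 0, 0, 0.05]],
  ],
)

```text
time: 3.1
tool_pos: [536.7, -50.8, 125.9]
tcp_rot: [179.8, -0.0, 73.4]
ft_force: [-0.0, -0.1, -0.1]
finger_gap: 50.1
grip_force: 0.0
```

Run:
```python
from h import *
d=optics.snapshot("top");s=optics.snapshot("side");w=optics.snapshot("wrist")
t=sense();print(t["tool_pos"],t["ft_force"])
a=cv2.resize(s["frame"][110:290,220:380],(480,540),interpolation=2);b=cv2.resize(w["frame"],(320,240))
o=np.zeros((540,800,3),np.uint8);o[:,:480]=a;o[:240,480:]=b;o[260:500,480:]=cv2.resize(d["frame"][120:280,180:393],(320,240))
cv2.imwrite("pics/c2.png",o)
```

```text
[535.72162684 -51.72487018 124.65546764] [-0.49691601  0.54669941  0.34980864]
```

View pics/c2.png

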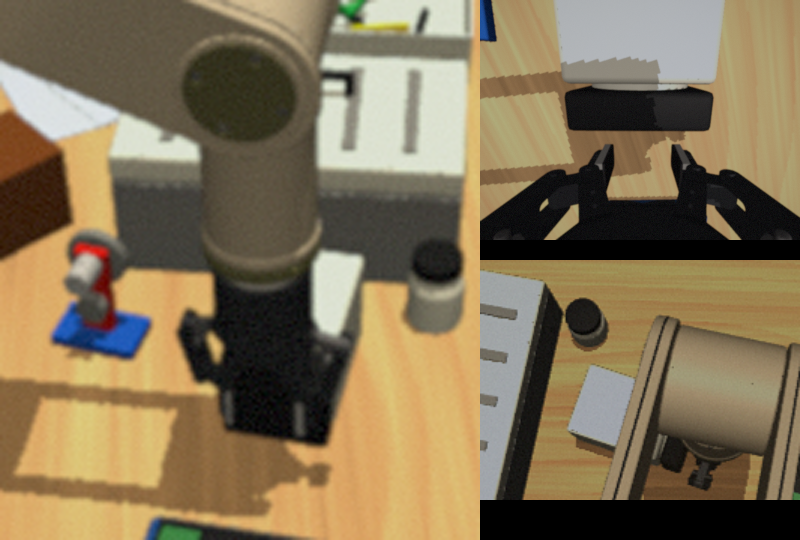

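The wrist view (upper right inset) shows the lid edge centred and parallel between the fingertips, with about 20 mm left to contact. Next I push and square up the jar.

Emit:
servo_tool(
  plan=[
    [[0.001, 0.004, -0.005, 0, 0.05], [0.001, 0.004, -0.005, 0, 0.05], [0.001, 0.004, 0, 0, 0.05], [0.001, 0.004, 0, 0, 0.05], [0.001, 0.003, 0, 0, 0.05], [0.001, 0.002, 0, 0, 0.05], [0.001, 0.003, 0, 0.3, 0.05], [0.001, 0.003, 0, 0.5, 0.05]],
  ],
)

```text
time: 4.05
tool_pos: [543.5, -24.5, 114.0]
tcp_rot: [180.0, 0.0, 74.1]
ft_force: [-0.9, -2.5, -0.5]
finger_gap: 49.9
grip_force: 0.0
```

Emit:
servo_tool(
  plan=[
    [[0.001, 0.004, 0, 0.7, 0.05], [0.001, 0.004, 0, 0.7, 0.05], [0.001, 0.004, 0, 0.7, 0.05], [0.001, 0.004, 0, 0.7, 0.05], [0.001, 0.004, 0, 0.7, 0.05], [0.001, 0.004, 0, 0.7, 0.05], [0.001, 0.004, 0, 0.7, 0.05], [0.001, 0.004, 0, 0.7, 0.05], [0.001, 0.004, 0, 0.6, 0.05]],
  ],
)

```text
time: 4.95
tool_pos: [552.5, 11.8, 114.0]
tcp_rot: [180.0, -0.0, 80.4]
ft_force: [0.6, -3.4, 0.2]
finger_gap: 49.8
grip_force: 0.0
```

Run:
```python
from h import *
t=sense();print(t["tool_pos"],t["ft_force"],t["tcp_rot"])
d=optics.snapshot("top");w=optics.snapshot("wrist")
o=np.zeros((480,800,3),np.uint8);o[:,:]=0;o[:,:400]=cv2.resize(w["frame"],(400,300))[:0].shape[0] if 0 else 0
o[:300,:400]=cv2.resize(w["frame"],(400,300));o[:300,400:]=cv2.resize(d["frame"][130:280,180:380],(400,300))
cv2.imwrite("pics/c3.png",o[:300])
```

```text
[552.49879316  11.75100749 113.96802769] [ 0.5811357  -3.4058186   0.17245353] [ 1.79990695e+02 -5.16808011e-04  8.03718406e+01]
```

View pics/c3.png

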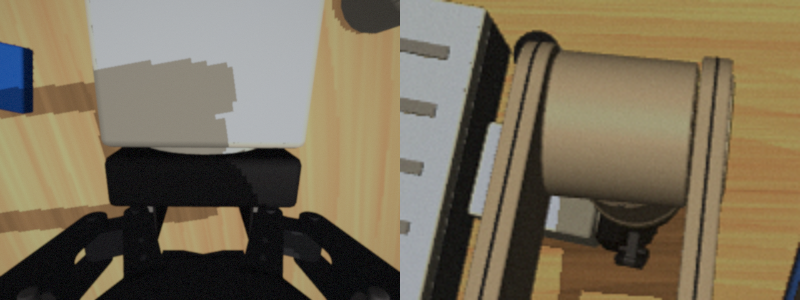

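Contact is firm at 3.4 N and the jar is square in the fingers. About 17 mm remain to the case, so I close the gap slowly.

Emit:
servo_tool(
  plan=[
    [[0.0005, 0.003, 0, 0.4, 0.05], [0.0005, 0.003, 0, 0, 0.05], [0.0005, 0.003, 0, 0, 0.05], [0.0003, 0.002, 0, 0, 0.05], [0.0002, 0.001, 0, 0, 0.05], [0.0002, 0.001, 0, 0, 0.05]],
  ],
)

```text
time: 5.65
tool_pos: [554.5, 24.5, 113.8]
tcp_rot: [-180.0, 0.0, 80.7]
ft_force: [-0.6, -2.2, 0.2]
finger_gap: 49.8
grip_force: 0.0
```

Emit:
servo_tool(
  plan=[
    [[0.0002, 0.001, 0, 0, 0.05]],
  ],
)

```text
time: 5.75
tool_pos: [554.7, 25.1, 113.9]
tcp_rot: [-180.0, 0.0, 80.7]
ft_force: [-1.1, -8.2, -0.3]
finger_gap: 50.3
grip_force: 0.0
```

Emit:
servo_tool(
  plan=[
    [[0.0002, 0.001, 0, 0, 0.05]],
  ],
)

```text
time: 5.85
tool_pos: [554.9, 25.2, 113.9]
tcp_rot: [180.0, 0.1, 80.7]
ft_force: [-2.6, -13.3, 0.2]
finger_gap: 49.9
grip_force: 0.0
```

Emit:
servo_tool(
  plan=[
    [[0.0002, 0.001, 0, 0, 0.05]],
  ],
)

```text
time: 5.95
tool_pos: [555.0, 25.3, 113.9]
tcp_rot: [180.0, 0.2, 80.7]
ft_force: [-3.1, -18.6, 1.4]
finger_gap: 50.1
grip_force: 0.0
```

The jar is braced, with stiffness of about 5.5 N/mm. I back off, raise the tips to just under the lid's upper edge and re-press at about 11 N.

Emit:
servo_tool(
  plan=[
    [[-0.0003, -0.002, 0, 0, 0.05], [-0.001, -0.006, 0, 0, 0.05], [0, 0, 0.012, 0, 0.05], [0, 0, 0.012, 0, 0.05], [0, 0, 0.009, 0, 0.05], [0.0008, 0.005, 0, 0, 0.05], [0.0001, 0.001, 0, 0, 0.05], [0.0001, 0.0005, 0, 0, 0.05]],
  ],
)

```text
time: 6.75
tool_pos: [554.6, 26.4, 146.5]
tcp_rot: [-180.0, -0.0, 80.8]
ft_force: [-0.4, 0.2, -0.4]
finger_gap: 50.0
grip_force: 0.0
```

Run:
```python
from h import *
s=optics.snapshot("side");w=optics.snapshot("wrist");print(sense()["ft_force"])
o=np.hstack([cv2.resize(s["frame"][130:260,240:370],(400,400),interpolation=2),cv2.resize(w["frame"],(400,300))[:,:].copy() if 0 else cv2.copyMakeBorder(cv2.resize(w["frame"],(400,300)),0,100,0,0,0)])
cv2.imwrite("pics/c4.png",o)
```

```text
[-0.61759935  0.09109064  0.09026754]
```

View pics/c4.png

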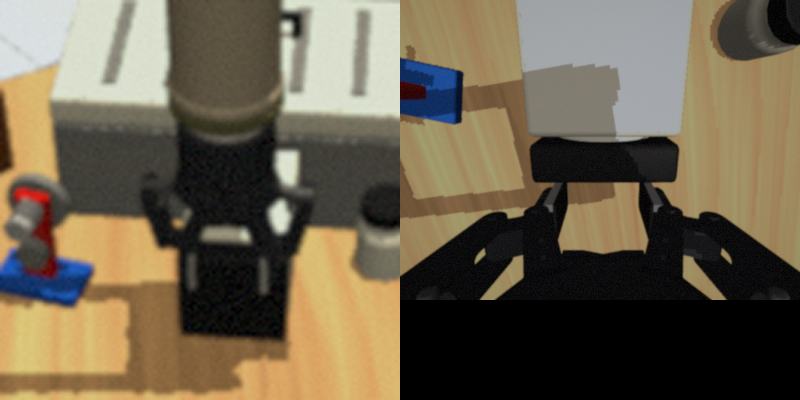

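The fingertips are at the lid face, about level with its upper part, and not touching yet. I creep forward.

Emit:
servo_tool(
  plan=[
    [[0.0002, 0.001, 0, 0, 0.05], [0.0001, 0.0008, 0, 0, 0.05]],
  ],
)

```text
time: 7.05
tool_pos: [554.9, 27.5, 146.5]
tcp_rot: [-180.0, 0.0, 80.7]
ft_force: [-1.2, -4.1, -0.1]
finger_gap: 49.7
grip_force: 2.1
```

Emit:
servo_tool(
  plan=[
    [[0.0002, 0.001, 0, 0, 0.05]],
  ],
)

```text
time: 7.15
tool_pos: [554.9, 27.8, 146.4]
tcp_rot: [-179.9, 0.1, 80.7]
ft_force: [-1.4, -9.5, -0.1]
finger_gap: 50.0
grip_force: 4.9
```

Emit:
servo_tool(
  plan=[
    [[0.0002, 0.001, 0, 0, 0.05]],
  ],
)

```text
time: 7.25
tool_pos: [555.0, 27.9, 146.5]
tcp_rot: [-179.9, 0.2, 80.7]
ft_force: [-3.9, -14.4, 0.7]
finger_gap: 50.2
grip_force: 7.3
```

Emit:
servo_tool(
  plan=[
    [[0, 0, 0.002, 0, 0.05], [0, 0, 0.003, 0, 0.05]],
  ],
)

```text
time: 7.45
tool_pos: [554.8, 27.8, 151.0]
tcp_rot: [-179.9, 0.2, 80.7]
ft_force: [-2.1, -10.9, -1.5]
finger_gap: 50.1
grip_force: 5.5
```

Emit:
servo_tool(
  plan=[
    [[0, 0, 0.003, 0, 0.05], [0, 0, 0.003, 0, 0.05]],
  ],
)

```text
time: 7.65
tool_pos: [554.8, 27.7, 157.2]
tcp_rot: [-179.9, 0.2, 80.7]
ft_force: [-1.2, -9.6, -2.1]
finger_gap: 50.2
grip_force: 5.3
```

Run:
```python
from h import *
s=optics.snapshot("side");w=optics.snapshot("wrist");print(sense()["ft_force"])
o=np.hstack([cv2.resize(s["frame"][130:260,240:370],(400,400),interpolation=2),cv2.copyMakeBorder(cv2.resize(w["frame"],(400,300)),0,100,0,0,0)])
cv2.imwrite("pics/c5.png",o)
```

```text
[ -3.0656518  -11.26126138  -2.68166351]
```

View pics/c5.png

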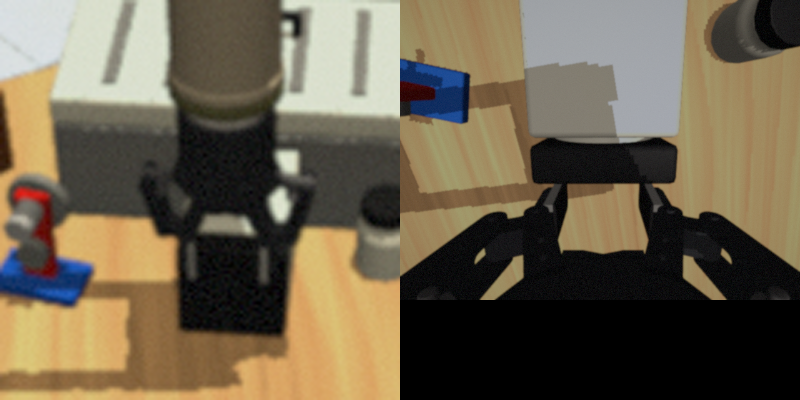

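The lid's lower edge has risen (338 to 330) and the lid keeps its size in the wrist view, so the jar is tipping without slipping. I continue along the arc.

Emit:
servo_tool(
  plan=[
    [[0, 0.0002, 0.003, 0, 0.05], [0, 0.0002, 0.003, 0, 0.05], [0, 0.0003, 0.003, 0, 0.05], [0.0001, 0.0004, 0.003, 0, 0.05]],
  ],
)

```text
time: 8.15
tool_pos: [555.0, 28.4, 169.3]
tcp_rot: [-179.9, 0.3, 80.7]
ft_force: [-2.7, -13.7, -1.0]
finger_gap: 49.9
grip_force: 6.8
```

Emit:
servo_tool(
  plan=[
    [[0.0001, 0.0004, 0.003, 0, 0.05], [0.0001, 0.0004, 0.003, 0, 0.05], [0.0001, 0.0005, 0.003, 0, 0.05], [0.0001, 0.0005, 0.0025, 0, 0.05]],
  ],
)

```text
time: 8.55
tool_pos: [555.4, 29.8, 181.0]
tcp_rot: [-179.9, 0.3, 80.7]
ft_force: [-3.6, -15.0, 1.1]
finger_gap: 50.0
grip_force: 7.6
```

Emit:
servo_tool(
  plan=[
    [[0.0001, 0.0004, 0.0027, 0, 0.05], [0.0001, 0.0004, 0.0026, 0, 0.05], [0.0001, 0.0005, 0.0026, 0, 0.05], [0.0001, 0.0006, 0.0025, 0, 0.05]],
  ],
)

```text
time: 8.95
tool_pos: [555.8, 31.8, 191.5]
tcp_rot: [-179.9, 0.3, 80.7]
ft_force: [-4.3, -15.2, 1.3]
finger_gap: 50.2
grip_force: 7.3
```

Emit:
servo_tool(
  plan=[
    [[0.0001, 0.0008, 0.0025, 0, 0.05], [0.0001, 0.0009, 0.0024, 0, 0.05], [0.0002, 0.0009, 0.0023, 0, 0.05], [0.0002, 0.001, 0.0022, 0, 0.05]],
  ],
)

```text
time: 9.35
tool_pos: [556.4, 34.6, 201.1]
tcp_rot: [-179.9, 0.4, 80.6]
ft_force: [-5.1, -19.3, 4.2]
finger_gap: 49.7
grip_force: 10.2
```

Emit:
servo_tool(
  plan=[
    [[-0.0001, -0.0006, 0.002, 0, 0.05], [0, 0.0004, 0.0022, 0, 0.05], [0.0001, 0.001, 0.0022, 0, 0.05]],
  ],
)

```text
time: 9.65
tool_pos: [557.0, 38.8, 207.6]
tcp_rot: [-180.0, 0.0, 80.7]
ft_force: [0.5, -2.8, -1.3]
finger_gap: 50.3
grip_force: 1.4
```

Emit:
servo_tool(
  plan=[
    [[0.0002, 0.0012, 0.0021, 0, 0.05], [0.0002, 0.0013, 0.002, 0, 0.05], [0.0002, 0.0013, 0.002, 0, 0.05]],
  ],
)

```text
time: 9.95
tool_pos: [557.6, 42.7, 213.8]
tcp_rot: [-180.0, 0.0, 80.7]
ft_force: [-0.9, -4.4, -0.4]
finger_gap: 49.8
grip_force: 1.9
```

Force dropped to 4 N as the foot let go, but the pose still fits the arc at about 32°. I continue.

Emit:
servo_tool(
  plan=[
    [[0.0003, 0.0022, 0.0019, 0, 0.05], [0.0003, 0.0018, 0.0018, 0, 0.05], [0.0003, 0.0018, 0.0017, 0, 0.05]],
  ],
)

```text
time: 10.25
tool_pos: [558.7, 47.8, 219.7]
tcp_rot: [180.0, 0.1, 80.7]
ft_force: [-1.9, -9.5, 3.9]
finger_gap: 50.2
grip_force: 4.9
```

Emit:
servo_tool(
  plan=[
    [[0.0003, 0.0017, 0.0017, 0, 0.05], [0.0003, 0.0018, 0.0016, 0, 0.05], [0.0003, 0.0018, 0.0016, 0, 0.05]],
  ],
)

```text
time: 10.55
tool_pos: [559.7, 52.9, 224.9]
tcp_rot: [179.9, 0.1, 80.7]
ft_force: [-1.9, -9.5, 3.9]
finger_gap: 50.1
grip_force: 5.0
```

Emit:
servo_tool(
  plan=[
    [[0.0003, 0.0018, 0.0014, 0, 0.05], [0.0003, 0.0019, 0.0013, 0, 0.05], [0.0003, 0.002, 0.0012, 0, 0.05], [0.0003, 0.002, 0.0012, 0, 0.05]],
  ],
)

```text
time: 10.95
tool_pos: [561.2, 60.4, 230.5]
tcp_rot: [179.9, 0.1, 80.7]
ft_force: [-1.8, -10.5, 7.4]
finger_gap: 50.1
grip_force: 6.1
```

Emit:
servo_tool(
  plan=[
    [[0.0003, 0.0021, 0.001, 0, 0.05], [0.0003, 0.0021, 0.001, 0, 0.05], [0.0003, 0.0022, 0.0009, 0, 0.05], [0.0003, 0.0022, 0.0009, 0, 0.05]],
  ],
)

```text
time: 11.35
tool_pos: [562.7, 68.9, 235.0]
tcp_rot: [179.8, 0.1, 80.7]
ft_force: [-2.1, -11.1, 9.5]
finger_gap: 50.2
grip_force: 7.4
```

Emit:
servo_tool(
  plan=[
    [[0.0003, 0.0019, 0.0011, 0, 0.05], [0.0003, 0.0022, 0.0009, 0, 0.05], [0.0003, 0.0023, 0.0007, 0, 0.05], [0.0003, 0.0024, 0.0006, 0, 0.05]],
  ],
)

```text
time: 11.75
tool_pos: [564.1, 78.2, 238.3]
tcp_rot: [179.8, 0.1, 80.7]
ft_force: [-1.7, -8.7, 8.9]
finger_gap: 49.7
grip_force: 6.1
```

Emit:
servo_tool(
  plan=[
    [[0.0004, 0.0024, 0.0006, 0, 0.05], [0.0004, 0.0024, 0.0004, 0, 0.05], [0.0004, 0.0025, 0.0004, 0, 0.05], [0.0004, 0.0025, 0.0003, 0, 0.05]],
  ],
)

```text
time: 12.15
tool_pos: [565.8, 88.4, 240.3]
tcp_rot: [179.8, 0.0, 80.7]
ft_force: [-1.0, -6.5, 9.7]
finger_gap: 50.1
grip_force: 6.1
```

Emit:
servo_tool(
  plan=[
    [[0.0004, 0.0026, 0.0004, 0, 0.05], [0.0004, 0.0027, 0.0002, 0, 0.05], [0.0004, 0.0027, 0.0001, 0, 0.05], [0.0004, 0.0028, 0, 0, 0.05]],
  ],
)

```text
time: 12.55
tool_pos: [567.5, 99.8, 241.1]
tcp_rot: [179.8, -0.0, 80.7]
ft_force: [0.0, -4.5, 8.8]
finger_gap: 50.1
grip_force: 5.1
```

Emit:
servo_tool(
  plan=[
    [[0.0004, 0.0028, 0, 0, 0.05], [0.0004, 0.0028, -0.0002, 0, 0.05], [0.0004, 0.0029, -0.0003, 0, 0.05], [0.0004, 0.0029, -0.0003, 0, 0.05]],
  ],
)

```text
time: 12.95
tool_pos: [569.2, 111.6, 240.3]
tcp_rot: [179.8, -0.1, 80.7]
ft_force: [-0.1, -1.6, 9.6]
finger_gap: 49.6
grip_force: 4.4
```

Emit:
servo_tool(
  plan=[
    [[0.0005, 0.0029, -0.0003, 0, 0.05], [0.0005, 0.003, -0.0005, 0, 0.05], [0.0005, 0.003, -0.0006, 0, 0.05], [0.0005, 0.003, -0.0007, 0, 0.05]],
  ],
)

```text
time: 13.35
tool_pos: [571.1, 123.9, 238.1]
tcp_rot: [179.8, -0.1, 80.7]
ft_force: [-0.3, -0.3, 8.9]
finger_gap: 50.1
grip_force: 4.1
```

Emit:
servo_tool(
  plan=[
    [[0.0005, 0.003, -0.0009, 0, 0.05], [0.0005, 0.003, -0.0009, 0, 0.05], [0.0005, 0.0031, -0.001, 0, 0.05], [0.0005, 0.0031, -0.0011, 0, 0.05]],
  ],
)

```text
time: 13.75
tool_pos: [573.2, 136.6, 234.5]
tcp_rot: [179.7, -0.2, 80.8]
ft_force: [0.1, 1.7, 10.0]
finger_gap: 49.7
grip_force: 4.6
```

Emit:
servo_tool(
  plan=[
    [[0.0005, 0.0031, -0.001, 0, 0.05], [0.0005, 0.0031, -0.0011, 0, 0.05], [0.0005, 0.0031, -0.0012, 0, 0.05], [0.0005, 0.0031, -0.0013, 0, 0.05]],
  ],
)

```text
time: 14.15
tool_pos: [575.2, 149.3, 229.8]
tcp_rot: [179.8, -0.2, 80.8]
ft_force: [0.9, 3.1, 7.5]
finger_gap: 50.2
grip_force: 4.0
```

Emit:
servo_tool(
  plan=[
    [[0.0005, 0.0031, -0.0013, 0, 0.05], [0.0005, 0.0031, -0.0014, 0, 0.05]],
  ],
)

```text
time: 14.35
tool_pos: [576.2, 155.6, 227.0]
tcp_rot: [179.8, -0.2, 80.8]
ft_force: [0.8, 3.4, 8.6]
finger_gap: 49.7
grip_force: 3.7
```

Emit:
servo_tool(
  plan=[
    [[0.0005, 0.0031, -0.0014, 0, 0.05]],
  ],
)

```text
time: 14.45
tool_pos: [576.7, 158.8, 225.6]
tcp_rot: [179.8, -0.2, 80.8]
ft_force: [1.8, 4.2, 8.1]
finger_gap: 50.1
grip_force: 3.5
```

Run:
```python
from h import *
s=optics.snapshot("side");d=optics.snapshot("top")
o=np.hstack([cv2.resize(s["frame"][90:260,240:410],(400,400),interpolation=2),cv2.resize(d["frame"][120:300,130:310],(400,400),interpolation=2)])
cv2.imwrite("pics/c6.png",o)
```

```text
(no output)
```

View pics/c6.png

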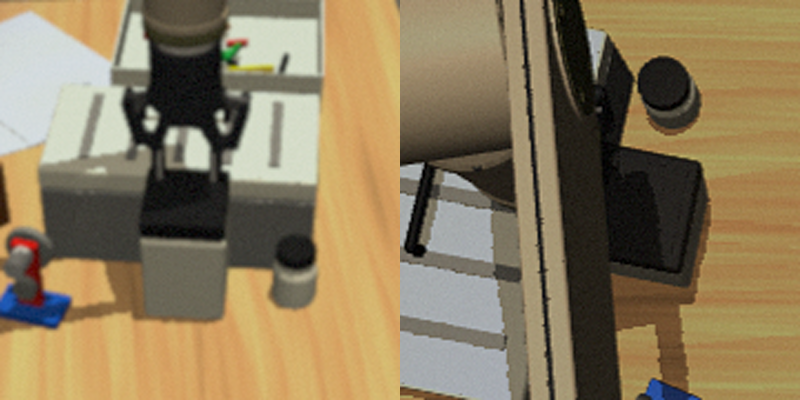

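The jar is nearly upright against the case, with the tips on the lid near the wall edge. I finish the last couple of degrees, then lift off.

Emit:
servo_tool(
  plan=[
    [[0.0004, 0.0025, -0.0014, 0, 0.05], [0.0003, 0.002, -0.0012, 0, 0.05]],
  ],
)

```text
time: 14.75
tool_pos: [577.4, 163.5, 223.2]
tcp_rot: [179.8, -0.3, 80.8]
ft_force: [1.5, 4.1, 8.7]
finger_gap: 50.1
grip_force: 4.4
```

Emit:
servo_tool(
  plan=[
    [[0, 0, -0.001, 0, 0.05], [0, 0, -0.001, 0, 0.05]],
  ],
)

```text
time: 14.95
tool_pos: [577.8, 164.4, 222.6]
tcp_rot: [179.7, -0.4, 80.8]
ft_force: [-0.9, 8.8, 18.3]
finger_gap: 50.2
grip_force: 8.9
```

It has stopped at the 150 mm lid height, so the jar is seated. I lift off and back away for a look.

Emit:
servo_tool(
  plan=[
    [[0, 0, 0.003, 0, 0.05], [0, 0, 0.01, 0, 0.05], [0, 0, 0.03, 0, 0.05], [-0.006, -0.04, 0.02, 0, 0.05], [-0.007, -0.045, 0, 0, 0.05], [-0.007, -0.045, 0, 0, 0.05], [-0.007, -0.045, 0, 0, 0.05], [-0.007, -0.045, 0, 0, 0.05], [-0.007, -0.045, 0, 0, 0.05], [0, 0, 0, 0, 0.05]],
  ],
)

```text
time: 15.95
tool_pos: [534.0, -108.6, 281.9]
tcp_rot: [-180.0, 0.1, 80.4]
ft_force: [0.1, 0.6, -0.1]
finger_gap: 50.3
grip_force: 0.0
```

Run:
```python
from h import *
s=optics.snapshot("side");d=optics.snapshot("top");w=optics.snapshot("wrist");print(sense()["tool_pos"],sense()["ft_force"])
f=cv2.cvtColor(d["frame"],cv2.COLOR_BGR2GRAY)
o=np.hstack([cv2.resize(s["frame"][90:260,240:410],(400,400),interpolation=2),cv2.resize(d["frame"][120:300,130:310],(400,400),interpolation=2)])
cv2.imwrite("pics/c7.png",o)
```

```text
[ 535.03556973 -103.60601878  281.66208269] [ 0.29596478 -0.19465566  0.1656768 ]
```

View pics/c7.png

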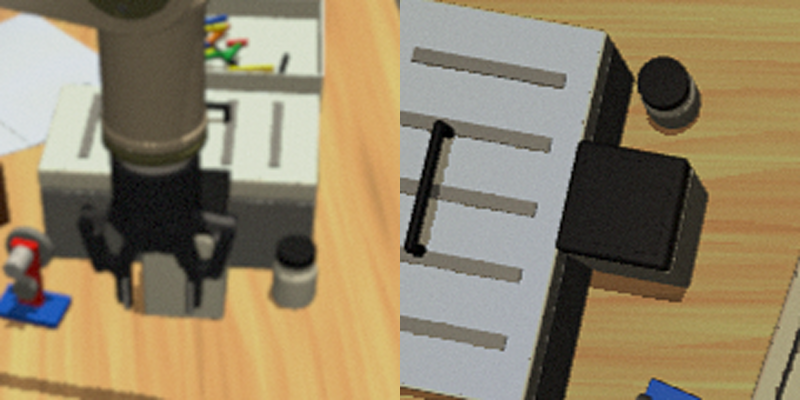

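The top view shows the lid square against the case (lid corners at crop (581,142), (557,248), (660,268), (688,158)). I measure the gap and yaw from those corners.

Run:
```python
from h import *
d=optics.snapshot("top")
cs=[(181,142),(157,248),(260,268),(288,158)]
P=np.array([cast(d,(130+x*.45,120+y*.45),150) for x,y in cs]);print(np.round(P))
w,q=rect(d,(170,170),135);print(np.round(cv2.boxPoints(q)).tolist())
n=np.array([.159,.987]);e=np.array([.987,-.159]);m=np.array([567,189.])
print("case frame",np.round([[(p-m)@e,(p-m)@n] for p in P],1))
print(q[2],np.degrees(np.arctan2(*(P[0]-P[1])[::-1])),np.degrees(np.arctan2(*(P[3]-P[2])[::-1])))
```

```text
[[624. 175.]
 [537. 189.]
 [523. 106.]
 [613.  88.]]
[[410.0, 214.0], [723.0, 163.0], [751.0, 339.0], [438.0, 390.0]]
case frame [[ 58.5  -4.7]
 [-29.5  -4.5]
 [-30.1 -88.7]
 [ 61.3 -92.6]]
80.79413604736328 -9.299339162325522 -11.58765754206452
```

Centre is about 48 mm from the wall with the faces parallel within 2°, position is 15 mm along the side, and the jar is seated upright and clear of the arm.

```bash
python3 -c "
from bench import r
print(r.hand_in())"
```

```text
the job is handed in; nothing more can be done
None
```

I've handed the job in: the jar stands upright on its foot against the case, about 48 mm centre to wall and within about 2° of parallel, and the bystanders were left alone. The wrist force never read above about 20 N. The hand-in gave no verdict.

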